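# Find the rocking canister lid and hold it home

### The arm

A 6-joint arm with a two-finger parallel gripper is mounted at the origin on the work surface. World frame = base frame: x ahead of the robot, y to its left, z up, the work surface at z = 0. Lengths are in m, angles in rad, forces in N, time in s.
With the tool pointing down it reaches from about 0.35 to 0.975 m from the base axis. Payload 4.9 kg.
Tool frame: the origin (TCP) lies on the centre line of the jaws, within the pads' length; the fingertips stand 14 mm ahead of it and the grasp point (between the pads) lies 5 mm behind it; z points along the fingers, y is the line along which they close (so a half turn about z gives the same grasp; the last joint's range is limited). The gripper opens to 85 mm and grips with 20 to 120 N. Pads are 22 mm wide; open, the fingers measure 114 mm over their backs; the gripper's body (76 mm by 85 mm) begins 54 mm behind the grasp point. The pads swing forward as they close: fully open they stand 13 mm farther back than shut.
Start: joints at [0.983, 0.053, 1.613, -0, 1.476, -0.119], TCP at [0.282, 0.558, 0.223] pointing down, gripper open.
Joint ranges: [-3.01, 3.01], [-1.01, 2.22], [0.06, 2.58], [-1.02, 4.17], [0.09, 2.62], [-3.14, 3.14]. Speed limits (rad/s): [2.57, 2.57, 3.14, 3.14, 3.14, 3.14].

### API

Orientations are given as a unit quaternion [w, x, y, z].
In Python, from plant import * gives the robot as it stands.
- The arm moves only by the tool send_rows, never from a script. Its argument "steps" is a list of rows, each an object with "translation": the shift along the tool's x, y, z in cm, a list of three; "delta_rot": the turn, a rotation vector about the tool's x, y, z in rad, a list of three; "jaw": the finger opening in cm, from 0 to 8.54. In form: [{"translation": [dx, dy, dz], "delta_rot": [rx, ry, rz], "jaw": jaw}, ...]. A call has exactly 8 rows; each row is the pose to reach, as a shift and turn from the pose commanded when the call began, along the tool's axes at that moment; what a row does not reach only later rows make up. A row lasts 1/10 s, in which the tool goes at most 50 mm and 8.59 degrees, less where a joint would pass 70% of its speed; a pose out of reach is approached as far as the arm can. A call with a gripper value outside its range is refused whole. The fingers move at their own pace and stop on an object; the grip force is fixed at half the most. Time passes only in rows, so rows that repeat a pose let the fingers close, or fill a call up. It gives the time, the measured TCP pose, the force, the opening and the grip force at its end, in the units of the state.
- state(): the state, without advancing time (a new reading comes with each control period).
- grab_frame(name): name is "side" or "top" or "wrist"; returns a dict with "pixels" (420x560x3 uint8, blue, green, red), "range_z" (420x560 float32, m along the optical axis (not along the pixel's ray), 0 where there is no reading), "fx", "fy", "cx", "cy" (pixels), "dist" ([k1, k2, p1, p2, k3] as OpenCV has them; the pictures are not rectified), "rvec" (rotation vector, rad) and "tvec" (3), from world to camera coordinates, as OpenCV has them. Camera axes: x right, y down, z forward; pixel columns grow to the right and rows downward; lengths in m; the calibration is good to about 2 mm. A picture is of the moment at which its call begins.
- job_done(): hands the job in; it is judged then, once.
The state is a dict: "time": time; "joint_pos": joint angles; "joint_vel": joint speeds; "joint_efforts": joint torques, N m; "tool_pos": TCP position; "tool_rot": TCP orientation; "contact_force": force on the tool from outside, world axes, zero at the start; "ft_torque": the same for the moment, N m; "gripper_width": opening from 0.0 (shut) to 1.0 (fully open); "grasp_force": force on a finger pad.
Only numpy, scipy, OpenCV 4.12 (cv2) and the standard library are available. Lean on these libraries where they do the work, as an engineer would, in place of code of your own. Each camera call takes 0.05 s, during which the arm holds its last target. There are 200 camera calls.

### The job

One of the four canisters on the worktop has a lid that is not home: it rocks when you press near its edge, the other three sit firm. Test the lids by pressing near an edge until you find the one that rocks, then press that lid down at its middle until it is fully home and level on the rim. Its new seal pushes back up, so the program finishes while the fingers still hold it down; only press, and do not lift, tip or shove the canisters or the other things out of their places.

Things in the scene. Friction and masses are not known exactly. Their poses are not given: they have to be found in the camera images.
- canister_1: One of four identical loose canisters, 0.5 to 1 kg: square cream ribbed steel body 100 x 100 x 128 mm, blank brass card holder on its +x face, captive wooden lid. Origin: centre of its underside, on the worktop; z up, x and y along its sides. Stays put under a straight press on its lid; slides or tips if pushed sideways.
- lid_1: Wooden lid of canister_1, 104 x 104 x 12 mm; origin at the centre of its underside. Home: origin 128 mm above the worktop (to 0.7 mm more), firm. Not home (one of the four, any): level, 4 mm higher; 2 to 6 N at 20 to 45 mm from its middle tips it 0.09 rad that way, and it springs back. Pressed within 10 mm of the middle it gives from 4 N, meets the rim at 10 N; 12 to 25 N holds it home.
- canister_2: One of four identical loose canisters, 0.5 to 1 kg: square cream ribbed steel body 100 x 100 x 128 mm, blank brass card holder on its +x face, captive wooden lid. Origin: centre of its underside, on the worktop; z up, x and y along its sides. Stays put under a straight press on its lid; slides or tips if pushed sideways.
- lid_2: Wooden lid of canister_2, 104 x 104 x 12 mm; origin at the centre of its underside. Home: origin 128 mm above the worktop (to 0.7 mm more), firm. Not home (one of the four, any): level, 4 mm higher; 2 to 6 N at 20 to 45 mm from its middle tips it 0.09 rad that way, and it springs back. Pressed within 10 mm of the middle it gives from 4 N, meets the rim at 10 N; 12 to 25 N holds it home.
- canister_3: One of four identical loose canisters, 0.5 to 1 kg: square cream ribbed steel body 100 x 100 x 128 mm, blank brass card holder on its +x face, captive wooden lid. Origin: centre of its underside, on the worktop; z up, x and y along its sides. Stays put under a straight press on its lid; slides or tips if pushed sideways.
- lid_3: Wooden lid of canister_3, 104 x 104 x 12 mm; origin at the centre of its underside. Home: origin 128 mm above the worktop (to 0.7 mm more), firm. Not home (one of the four, any): level, 4 mm higher; 2 to 6 N at 20 to 45 mm from its middle tips it 0.09 rad that way, and it springs back. Pressed within 10 mm of the middle it gives from 4 N, meets the rim at 10 N; 12 to 25 N holds it home.
- canister_4: One of four identical loose canisters, 0.5 to 1 kg: square cream ribbed steel body 100 x 100 x 128 mm, blank brass card holder on its +x face, captive wooden lid. Origin: centre of its underside, on the worktop; z up, x and y along its sides. Stays put under a straight press on its lid; slides or tips if pushed sideways.
- lid_4: Wooden lid of canister_4, 104 x 104 x 12 mm; origin at the centre of its underside. Home: origin 128 mm above the worktop (to 0.7 mm more), firm. Not home (one of the four, any): level, 4 mm higher; 2 to 6 N at 20 to 45 mm from its middle tips it 0.09 rad that way, and it springs back. Pressed within 10 mm of the middle it gives from 4 N, meets the rim at 10 N; 12 to 25 N holds it home.
- kettle: Loose glass and steel kettle, 157 mm across its base, 216 mm tall, handle to its +y side. Origin: centre of its underside. Leave alone.
- mug: Loose white mug, 82 mm across, 92 mm tall. Origin: centre of its underside. Leave alone.
- jar: Loose small amber glass jar, 52 mm across, 85 mm tall. Origin: centre of its underside. Leave alone.
- teaspoon: Loose steel teaspoon, 150 mm long, lying flat. Leave alone.

How it is judged:
On the way:
1. the lid that is not home is rocked: a press of the fingers near its edge tips it by more than 1.7 degrees while its canister stands upright (((angle between lid_1's own z axis and vertical above 0.03 rad and angle between canister_1's own z axis and vertical below 0.02 rad and contact force between the fingers and lid_1 above 0.5 N) or (angle between lid_2's own z axis and vertical above 0.03 rad and angle between canister_2's own z axis and vertical below 0.02 rad and contact force between the fingers and lid_2 above 0.5 N) or (angle between lid_3's own z axis and vertical above 0.03 rad and angle between canister_3's own z axis and vertical below 0.02 rad and contact force between the fingers and lid_3 above 0.5 N) or (angle between lid_4's own z axis and vertical above 0.03 rad and angle between canister_4's own z axis and vertical below 0.02 rad and contact force between the fingers and lid_4 above 0.5 N))), for 0.1 s.
At the end, for the whole second after the job is handed in: All four lids lie home, within 1.5 mm of the rim and level within 1.7 degrees, the one that rocked because the fingers still press it (over 4 N); canisters upright (3 degrees), at rest and, like the kettle, mug, jar and spoon, within 25 mm of where they stood (z of lid_1 in the frame of canister_1 below 0.1295 m and z of lid_2 in the frame of canister_2 below 0.1295 m and z of lid_3 in the frame of canister_3 below 0.1295 m and z of lid_4 in the frame of canister_4 below 0.1295 m and angle between each of lid_1, lid_2, lid_3, lid_4's own z axis and vertical below 0.03 rad and (contact force between the fingers and lid_1 above 4 N or contact force between the fingers and lid_2 above 4 N or contact force between the fingers and lid_3 above 4 N or contact force between the fingers and lid_4 above 4 N) and distance of each of canister_1, canister_2, canister_3, canister_4, kettle, mug, jar, teaspoon from where it was at the start of the episode below 0.025 m and angle between each of canister_1, canister_2, canister_3, canister_4's own z axis and vertical below 0.05 rad and linear speed of each of canister_1, canister_2, canister_3, canister_4 below 0.02 m/s); the arm keeps its last pose, push and grip.
It fails at once if a canister is lifted (by its lid or body) by more than 8 mm (height (world z) of any of canister_1, canister_2, canister_3, canister_4 above 0.008 m).
It fails at once if a canister is tipped by more than 8 degrees (angle between any of canister_1, canister_2, canister_3, canister_4's own z axis and vertical above 0.14 rad).
It fails at once if a canister is shoved more than 25 mm (distance of any of canister_1, canister_2, canister_3, canister_4 from where it was at the start of the episode above 0.025 m).
It fails at once if the kettle, mug, jar or spoon is lifted or moved more than 25 mm (distance of any of kettle, mug, jar, teaspoon from where it was at the start of the episode above 0.025 m).
It also fails if it takes over 51 s, if anything falls off the work surface, if the arm or the gripper's body presses on something with over 40 N, if the wrist force passes 120 N, or if a joint passes its speed limit or range.

## Working session

There is one attempt and no reset: what is moved stays moved. The work goes in short steps, Python scripts to look and compute and a tool call to move; the robot and the scene stay as the last step left them, time stands still between calls to the robot, and variables do not carry over. Pictures are saved under pics/ and viewed, at most 10 in all, crops included, and the job is handed in when it is done.

Besides the shell and the picture viewer there is one more tool, called as a command line: name --argument value ..., lists and objects as JSON in quotes. send_rows: Moves the arm, as the interface text tells. Its arguments: {"type":"object","properties":{"steps":{"type":"array","items":{"type":"object","properties":{"translation":{"type":"array","items":{"type":"number"}},"delta_rot":{"type":"array","items":{"type":"number"}},"jaw":{"type":"number"}}}}},"required":["steps"]}

```bash
mkdir -p pics; ls; python3 - <<'E'
from plant import *
import cv2,numpy as np
for n in ["top","side"]:
    f=grab_frame(n); cv2.imwrite(f"pics/{n}0.png",f["pixels"]); np.save(f"{n}0.npy",f,allow_pickle=True)
    R=cv2.Rodrigues(np.array(f["rvec"]))[0]; print(n,f["fx"],f["cx"],f["cy"],f["dist"],-R.T@np.array(f["tvec"]).ravel(),R[2],(f["range_z"]>0).mean())
s=state();print(s)
E
```

```text
pics
top 495.41115000847253 275.64657813419035 211.09960068263953 [0.05786101 0.         0.         0.         0.        ] [0.50287727 0.1292225  1.5070103 ] [ 6.75345717e-02  3.84358864e-04 -9.97716861e-01] 0.996062925170068
side 397.02178714956864 278.73481654875667 204.23074463643272 [0.01047297 0.         0.         0.         0.        ] [ 0.36587795 -0.71231004  0.61464173] [ 0.21553372  0.83783407 -0.50157681] 0.9961989795918368
{'time': 0.1, 'joint_pos': array([ 9.82996434e-01,  5.33322915e-02,  1.61415820e+00,  4.81631003e-05,
        1.47596993e+00, -1.18988697e-01]), 'joint_vel': array([-0.00077335, -0.00018733, -0.00350321, -0.00115215, -0.00133969,
        0.00100161]), 'joint_efforts': array([ 6.44641887e-05, -3.94903708e+01, -3.71362925e+01, -1.29675736e-04,
        3.90005283e-03, -2.22683951e-05]), 'tool_pos': array([0.28205368, 0.55709795, 0.22155936]), 'tool_rot': array([-3.45691146e-04,  2.32267018e-01,  9.72651613e-01, -8.67873409e-04]), 'contact_force': array([-0.27188333,  0.43213544,  0.76117459]), 'ft_torque': array([ 0.072704  , -0.00666881, -0.05026068]), 'grasp_force': 0.0, 'gripper_width': 1.0005469504381441}
```

View pics/top0.png

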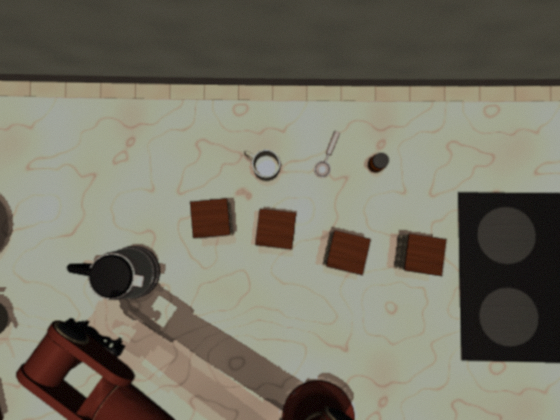

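View pics/side0.png

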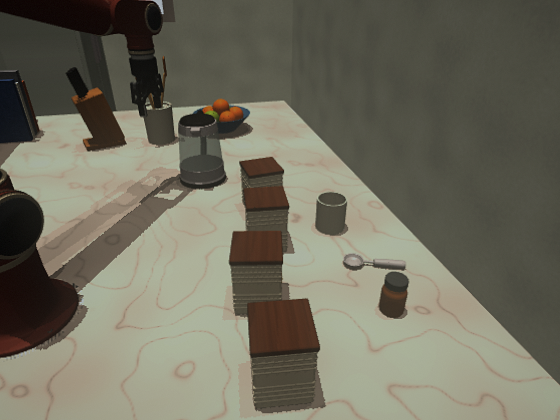

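```bash
cat > h.py <<'E'
import cv2,numpy as np
def cloud(f):
    K=np.array([[f["fx"],0,f["cx"]],[0,f["fy"],f["cy"]],[0,0,1.]])
    z=f["range_z"]; v,u=np.mgrid[:z.shape[0],:z.shape[1]]
    p=cv2.undistortPoints(np.stack([u,v],-1).reshape(-1,1,2).astype(float),K,np.array(f["dist"])).reshape(*z.shape,2)
    c=np.dstack([p*z[...,None],z]); R=cv2.Rodrigues(np.array(f["rvec"]))[0]
    return (c-np.array(f["tvec"]).ravel())@R
E
python3 - <<'E'
import numpy as np,cv2
from h import *
f=np.load("top0.npy",allow_pickle=True).item(); P=cloud(f)
m=((P[...,2]>.13)&(P[...,2]<.155)&(f["range_z"]>0)).astype(np.uint8)
n,l,st,_=cv2.connectedComponentsWithStats(m)
for i in range(1,n):
    if st[i,4]<150: continue
    q=P[l==i]; r=cv2.minAreaRect(q[:,:2].astype(np.float32)*1000)
    print(st[i],"med",np.median(q,0).round(4),"rect",np.round(r[0],1),np.round(r[1],1),round(r[2],1))
m=(P[...,2]>.02).astype(np.uint8);n,l,st,_=cv2.connectedComponentsWithStats(m)
for i in range(1,n):
    if st[i,4]<150: continue
    q=P[l==i]; print("obj",st[i],q.min(0).round(3),q.max(0).round(3))
E
```

```text
[ 190  198   40   41 1416] med [0.5745 0.312  0.1409] rect [574.5 312.6] [104.1 104.4] 6.1
[ 255  209   41   41 1410] med [0.5459 0.131  0.1408] rect [546.2 130.9] [104.  103.9] 84.1
[ 326  231   45   45 1443] med [ 0.4824 -0.069   0.1448] rect [483.2 -69.3] [104.7 103.7] 77.1
[ 404  234   43   42 1446] med [ 0.4802 -0.2786  0.1416] rect [ 480.3 -279.9] [104.  103.5] 82.1
obj [244 150  36  31 376] [0.503 0.121 0.02 ] [0.777 0.225 1.507]
obj [367 152  23  20 324] [ 0.503 -0.197  0.021] [0.773 0.129 1.507]
obj [ 190  198   43   41 1519] [0.503 0.129 0.02 ] [0.631 0.367 1.507]
obj [ 255  209   41   41 1414] [0.491 0.076 0.131] [0.601 0.186 1.507]
obj [ 323  231   48   45 1557] [ 0.422 -0.131  0.02 ] [0.542 0.129 1.507]
obj [ 395  234   52   42 1760] [ 0.425 -0.338  0.023] [0.536 0.129 1.507]
obj [  67  246   93   54 3213] [0.343 0.129 0.02 ] [0.503 0.681 1.507]
obj [  16  318  160  102 8727] [0.175 0.129 0.246] [0.503 0.62  1.507]
obj [ 291  391   62   29 1161] [ 0.   -0.07  0.02] [0.503 0.129 1.507]
```

The top view shows the four lids at pixels (210,218), (276,228), (348,251) and (425,255). The one at (348,251), centre (0.483, -0.069), measures 4 mm higher than the others, so I'll rock-test it first. The kettle at (125,272) is next to the start pose, so I'll go up before moving across.

send_rows --steps '[{"translation": [0, 0, -3], "delta_rot": [0, 0, 0], "jaw": 0}, {"translation": [0, 0, -6], "delta_rot": [0, 0, 0], "jaw": 0}, {"translation": [0, 0, -9], "delta_rot": [0, 0, 0], "jaw": 0}, {"translation": [0, 0, -9], "delta_rot": [0, 0, 0], "jaw": 0}, {"translation": [-3, -3.3, -9], "delta_rot": [0, 0, -0.06], "jaw": 0}, {"translation": [-6, -6.6, -9], "delta_rot": [0, 0, -0.12], "jaw": 0}, {"translation": [-9, -9.9, -9], "delta_rot": [0, 0, -0.18], "jaw": 0}, {"translation": [-12, -13.2, -9], "delta_rot": [0, 0, -0.24], "jaw": 0}]'

```text
time: 0.9
tool_pos: [0.3295, 0.3837, 0.311]
tool_rot: [-0.001, 0.113, 0.994, -0.001]
contact_force: [0.7, -0.1, 0.3]
gripper_width: 0.003
grasp_force: 0.0
```

```bash
cat >> h.py <<'E'
from scipy.spatial.transform import Rotation
def rel(s,x,y,z):
    R=Rotation.from_quat(np.roll(s["tool_rot"],-1))
    return (R.inv().apply(np.array([x,y,z])-s["tool_pos"])*100).round(2),R.as_matrix()[:2,1]
E
python3 - <<'E'
from plant import *
from h import *
s=state();print(s["tool_pos"],rel(s,.452,-.062,.31),s["joint_pos"],s["contact_force"],s["gripper_width"],s["time"])
E
```

```text
[0.32949841 0.38374539 0.31095634] (array([-21.91, -40.7 ,   0.15]), array([0.22367491, 0.97466205])) [ 7.14198779e-01 -2.71644487e-01  1.76740393e+00 -2.10423456e-04
  1.64796855e+00 -6.31028855e-01] [ 0.7469628  -0.114046    0.26263124] 0.003389602908322356 0.9
```

send_rows --steps '[{"translation": [-2.4, -4.2, 0], "delta_rot": [0, 0, 0], "jaw": 0}, {"translation": [-4.8, -8.4, 0], "delta_rot": [0, 0, 0], "jaw": 0}, {"translation": [-7.2, -12.6, 0], "delta_rot": [0, 0, 0], "jaw": 0}, {"translation": [-9.6, -16.8, 0], "delta_rot": [0, 0, 0], "jaw": 0}, {"translation": [-12, -21, 0], "delta_rot": [0, 0, 0], "jaw": 0}, {"translation": [-14.4, -25.2, 1], "delta_rot": [0, 0, 0], "jaw": 0}, {"translation": [-16.5, -29.4, 2], "delta_rot": [0, 0, 0], "jaw": 0}, {"translation": [-18, -33, 3], "delta_rot": [0, 0, 0], "jaw": 0}]'

```text
time: 1.7
tool_pos: [0.43, 0.0211, 0.281]
tool_rot: [-0.001, 0.115, 0.993, -0.0]
contact_force: [0.2, 0.6, -0.1]
gripper_width: -0.003
grasp_force: 0.0
```

send_rows --steps '[{"translation": [-1.3, -2.6, 1], "delta_rot": [0, 0, 0], "jaw": 0}, {"translation": [-2.6, -5.2, 2], "delta_rot": [0, 0, 0], "jaw": 0}, {"translation": [-3.9, -7.7, 3], "delta_rot": [0, 0, 0], "jaw": 0}, {"translation": [-3.9, -7.7, 5], "delta_rot": [0, 0, 0], "jaw": 0}, {"translation": [-3.9, -7.7, 7], "delta_rot": [0, 0, 0], "jaw": 0}, {"translation": [-3.9, -7.7, 8], "delta_rot": [0, 0, 0], "jaw": 0}, {"translation": [-3.9, -7.7, 8], "delta_rot": [0, 0, 0], "jaw": 0}, {"translation": [-3.9, -7.7, 8], "delta_rot": [0, 0, 0], "jaw": 0}]'

```text
time: 2.5
tool_pos: [0.4508, -0.0603, 0.2029]
tool_rot: [0.0, 0.114, 0.993, -0.0]
contact_force: [0.8, 0.1, 0.6]
gripper_width: 0.003
grasp_force: 0.0
```

```bash
python3 - <<'E'
from plant import *
from h import *
s=state();print(s["tool_pos"],rel(s,.452,-.062,.17),s["contact_force"],s["ft_torque"],s["gripper_width"],s["time"])
f=grab_frame("top");P=cloud(f)
m=((P[...,2]>.13)&(P[...,2]<.155)&(f["range_z"]>0)).astype(np.uint8)
n,l,st,_=cv2.connectedComponentsWithStats(m)
for i in range(1,n):
    if st[i,4]>150: print(st[i],np.median(P[l==i],0).round(4))
f=grab_frame("side")
cv2.imwrite("pics/s1.png",cv2.resize(f["pixels"][130:370,180:500],None,fx=2,fy=2))
E
```

```text
[ 0.45079758 -0.06031661  0.20285269] (array([-0.16, -0.14,  3.29]), array([0.2264423 , 0.97402458])) [0.77216114 0.11086541 0.57717325] [-0.03245596  0.04878202 -0.03412484] 0.003294334127736099 2.5
[ 190  198   40   41 1414] [0.5745 0.3119 0.141 ]
[ 255  209   41   41 1412] [0.5459 0.131  0.1406]
[326 231  45  37 661] [ 0.5097 -0.0554  0.1448]
[ 404  234   43   42 1444] [ 0.4794 -0.2785  0.1415]
```

View pics/s1.png

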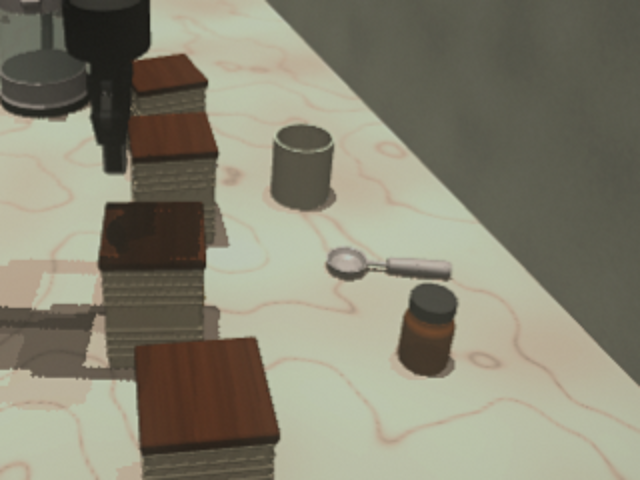

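The crop shows the closed fingertips at crop pixel (115,170), clear above the near half of the third lid at (150,235). Everything else is where it was. Next I'll descend.

send_rows --steps '[{"translation": [0, 0, 1], "delta_rot": [0, 0, 0], "jaw": 0}, {"translation": [0, 0, 2], "delta_rot": [0, 0, 0], "jaw": 0}, {"translation": [0, 0, 3], "delta_rot": [0, 0, 0], "jaw": 0}, {"translation": [0, 0, 3.5], "delta_rot": [0, 0, 0], "jaw": 0}, {"translation": [0, 0, 3.8], "delta_rot": [0, 0, 0], "jaw": 0}, {"translation": [0, 0, 4], "delta_rot": [0, 0, 0], "jaw": 0}, {"translation": [0, 0, 4], "delta_rot": [0, 0, 0], "jaw": 0}, {"translation": [0, 0, 4], "delta_rot": [0, 0, 0], "jaw": 0}]'

```text
time: 3.4
tool_pos: [0.451, -0.0606, 0.1631]
tool_rot: [0.0, 0.114, 0.993, -0.0]
contact_force: [-0.1, -0.4, 0.4]
gripper_width: 0.0
grasp_force: 0.0
```

send_rows --steps '[{"translation": [0, 0, 0.1], "delta_rot": [0, 0, 0], "jaw": 0}, {"translation": [0, 0, 0.2], "delta_rot": [0, 0, 0], "jaw": 0}, {"translation": [0, 0, 0.3], "delta_rot": [0, 0, 0], "jaw": 0}, {"translation": [0, 0, 0.4], "delta_rot": [0, 0, 0], "jaw": 0}, {"translation": [0, 0, 0.5], "delta_rot": [0, 0, 0], "jaw": 0}, {"translation": [0, 0, 0.5], "delta_rot": [0, 0, 0], "jaw": 0}, {"translation": [0, 0, 0.5], "delta_rot": [0, 0, 0], "jaw": 0}, {"translation": [0, 0, 0.5], "delta_rot": [0, 0, 0], "jaw": 0}]'

```text
time: 4.2
tool_pos: [0.4508, -0.0605, 0.1577]
tool_rot: [0.0, 0.114, 0.993, -0.0]
contact_force: [0.2, 0.1, -0.2]
gripper_width: 0.001
grasp_force: 0.0
```

Nothing touched yet, so I'll go 1.5 mm at a time.

send_rows --steps '[{"translation": [0, 0, 0.05], "delta_rot": [0, 0, 0], "jaw": 0}, {"translation": [0, 0, 0.1], "delta_rot": [0, 0, 0], "jaw": 0}, {"translation": [0, 0, 0.15], "delta_rot": [0, 0, 0], "jaw": 0}, {"translation": [0, 0, 0.15], "delta_rot": [0, 0, 0], "jaw": 0}, {"translation": [0, 0, 0.15], "delta_rot": [0, 0, 0], "jaw": 0}, {"translation": [0, 0, 0.15], "delta_rot": [0, 0, 0], "jaw": 0}, {"translation": [0, 0, 0.15], "delta_rot": [0, 0, 0], "jaw": 0}, {"translation": [0, 0, 0.15], "delta_rot": [0, 0, 0], "jaw": 0}]'

```text
time: 5.0
tool_pos: [0.4508, -0.0605, 0.1562]
tool_rot: [0.0, 0.114, 0.993, -0.0]
contact_force: [0.8, -0.2, -0.8]
gripper_width: 0.002
grasp_force: 0.0
```

send_rows --steps '[{"translation": [0, 0, 0.05], "delta_rot": [0, 0, 0], "jaw": 0}, {"translation": [0, 0, 0.1], "delta_rot": [0, 0, 0], "jaw": 0}, {"translation": [0, 0, 0.1], "delta_rot": [0, 0, 0], "jaw": 0}, {"translation": [0, 0, 0.1], "delta_rot": [0, 0, 0], "jaw": 0}, {"translation": [0, 0, 0.1], "delta_rot": [0, 0, 0], "jaw": 0}, {"translation": [0, 0, 0.1], "delta_rot": [0, 0, 0], "jaw": 0}, {"translation": [0, 0, 0.1], "delta_rot": [0, 0, 0], "jaw": 0}, {"translation": [0, 0, 0.1], "delta_rot": [0, 0, 0], "jaw": 0}]'

```text
time: 5.8
tool_pos: [0.4507, -0.0605, 0.1552]
tool_rot: [-0.0, 0.114, 0.993, -0.0]
contact_force: [0.9, -0.6, 0.6]
gripper_width: 0.001
grasp_force: 0.0
```

send_rows --steps '[{"translation": [0, 0, 0.05], "delta_rot": [0, 0, 0], "jaw": 0}, {"translation": [0, 0, 0.1], "delta_rot": [0, 0, 0], "jaw": 0}, {"translation": [0, 0, 0.1], "delta_rot": [0, 0, 0], "jaw": 0}, {"translation": [0, 0, 0.1], "delta_rot": [0, 0, 0], "jaw": 0}, {"translation": [0, 0, 0.1], "delta_rot": [0, 0, 0], "jaw": 0}, {"translation": [0, 0, 0.1], "delta_rot": [0, 0, 0], "jaw": 0}, {"translation": [0, 0, 0.1], "delta_rot": [0, 0, 0], "jaw": 0}, {"translation": [0, 0, 0.1], "delta_rot": [0, 0, 0], "jaw": 0}]'

```text
time: 6.6
tool_pos: [0.4508, -0.0605, 0.1542]
tool_rot: [0.0, 0.114, 0.993, -0.0]
contact_force: [0.6, -0.1, 0.6]
gripper_width: -0.005
grasp_force: 0.0
```

```bash
cat > look.py <<'E'
from plant import *
from h import *
s=state();print(s["time"],s["tool_pos"],s["contact_force"],s["ft_torque"])
f=grab_frame("top");P=cloud(f)
d=np.linalg.norm(P[...,:2]-[.483,-.069],axis=2)
m=(P[...,2]>.132)&(P[...,2]<.152)&(d<.07)&(f["range_z"]>0)
q=P[m];A=np.c_[q[:,:2]-[.483,-.069],np.ones(len(q))]
c=np.linalg.lstsq(A,q[:,2],rcond=None)[0]
for _ in range(5):
    k=abs(A@c-q[:,2])<.0025; c=np.linalg.lstsq(A[k],q[k,2],rcond=None)[0]
print("plane slope x,y, z at centre",c.round(4),k.sum())
E
python3 look.py
```

```text
6.6 [ 0.4507765  -0.06049594  0.15419729] [ 0.6424658  -0.06390738  0.58869201] [ 0.02222957 -0.0127105   0.0225178 ]
plane slope x,y, z at centre [ 0.0118 -0.0013  0.1448] 363
```

send_rows --steps '[{"translation": [0, 0, 0.05], "delta_rot": [0, 0, 0], "jaw": 0}, {"translation": [0, 0, 0.1], "delta_rot": [0, 0, 0], "jaw": 0}, {"translation": [0, 0, 0.15], "delta_rot": [0, 0, 0], "jaw": 0}, {"translation": [0, 0, 0.15], "delta_rot": [0, 0, 0], "jaw": 0}, {"translation": [0, 0, 0.15], "delta_rot": [0, 0, 0], "jaw": 0}, {"translation": [0, 0, 0.15], "delta_rot": [0, 0, 0], "jaw": 0}, {"translation": [0, 0, 0.15], "delta_rot": [0, 0, 0], "jaw": 0}, {"translation": [0, 0, 0.15], "delta_rot": [0, 0, 0], "jaw": 0}]'

```text
time: 7.45
tool_pos: [0.4508, -0.0605, 0.1528]
tool_rot: [0.0, 0.114, 0.993, -0.0]
contact_force: [-0.0, -0.4, -0.0]
gripper_width: 0.001
grasp_force: 0.0
```

```bash
python3 look.py
```

```text
7.45 [ 0.45080212 -0.06050446  0.15275527] [-0.03557507 -0.40276351 -0.01730853] [0.00246869 0.00517611 0.00223903]
plane slope x,y, z at centre [-0.0254 -0.0035  0.1453] 393
```

```bash
python3 - <<'E'
from plant import *
import cv2
f=grab_frame("side")
cv2.imwrite("pics/s2.png",cv2.resize(f["pixels"][180:300,190:330],None,fx=5,fy=5))
E
```

```text
(no output)
```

View pics/s2.png

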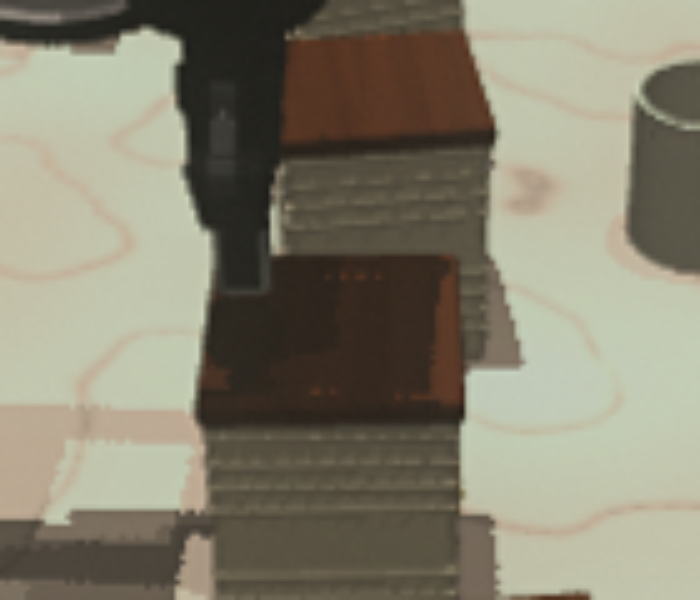

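The finger end at crop pixel (243,292) sits just above the near half of the level lid, whose middle is at (330,340). There is no contact yet, so I'll keep stepping down.

send_rows --steps '[{"translation": [0, 0, 0.05], "delta_rot": [0, 0, 0], "jaw": 0}, {"translation": [0, 0, 0.1], "delta_rot": [0, 0, 0], "jaw": 0}, {"translation": [0, 0, 0.15], "delta_rot": [0, 0, 0], "jaw": 0}, {"translation": [0, 0, 0.15], "delta_rot": [0, 0, 0], "jaw": 0}, {"translation": [0, 0, 0.15], "delta_rot": [0, 0, 0], "jaw": 0}, {"translation": [0, 0, 0.15], "delta_rot": [0, 0, 0], "jaw": 0}, {"translation": [0, 0, 0.15], "delta_rot": [0, 0, 0], "jaw": 0}, {"translation": [0, 0, 0.15], "delta_rot": [0, 0, 0], "jaw": 0}]'

```text
time: 8.35
tool_pos: [0.4508, -0.0605, 0.1512]
tool_rot: [0.0, 0.114, 0.993, -0.0]
contact_force: [-0.2, -0.0, 0.9]
gripper_width: 0.0
grasp_force: 0.0
```

```bash
python3 - <<'E'
from plant import *
from h import *
f=grab_frame("side");P=cloud(f);a=f["range_z"]
for v in range(226,244,2): print(v,P[v,238].round(4),P[v,260].round(4))
E
python3 look.py
```

```text
226 [ 0.4475 -0.0883  0.2049] [0.5236 0.0829 0.0839]
228 [ 0.4496 -0.0708  0.1888] [0.5241 0.0863 0.0758]
230 [ 0.4493 -0.0713  0.1845] [0.5232 0.0821 0.0728]
232 [ 0.4489 -0.073   0.181 ] [ 0.5013 -0.028   0.1428]
234 [ 0.4489 -0.0709  0.1749] [ 0.4999 -0.0343  0.1421]
236 [ 0.4488 -0.0703  0.1698] [ 0.4981 -0.0427  0.143 ]
238 [ 0.4483 -0.0719  0.1662] [ 0.4966 -0.0501  0.1432]
240 [ 0.4514 -0.0459  0.143 ] [ 0.4949 -0.0578  0.1438]
242 [ 0.45   -0.055   0.1446] [ 0.4938 -0.0631  0.1426]
8.4 [ 0.4507855  -0.06048905  0.15121274] [ 0.23368483 -0.11115006 -0.21579905] [-0.00681503 -0.00339621 -0.0190631 ]
plane slope x,y, z at centre [-0.0057 -0.0104  0.1451] 397
```

The side depth puts the finger end about 14 mm above the lid, so I'll go 6 mm and look again.

send_rows --steps '[{"translation": [0, 0, 0.1], "delta_rot": [0, 0, 0], "jaw": 0}, {"translation": [0, 0, 0.2], "delta_rot": [0, 0, 0], "jaw": 0}, {"translation": [0, 0, 0.3], "delta_rot": [0, 0, 0], "jaw": 0}, {"translation": [0, 0, 0.4], "delta_rot": [0, 0, 0], "jaw": 0}, {"translation": [0, 0, 0.5], "delta_rot": [0, 0, 0], "jaw": 0}, {"translation": [0, 0, 0.6], "delta_rot": [0, 0, 0], "jaw": 0}, {"translation": [0, 0, 0.6], "delta_rot": [0, 0, 0], "jaw": 0}, {"translation": [0, 0, 0.6], "delta_rot": [0, 0, 0], "jaw": 0}]'

```text
time: 9.25
tool_pos: [0.4508, -0.0605, 0.1452]
tool_rot: [0.0, 0.114, 0.993, -0.0]
contact_force: [0.9, 0.4, -1.1]
gripper_width: -0.002
grasp_force: 0.0
```

```bash
python3 - <<'E'
from plant import *
from h import *
f=grab_frame("side");P=cloud(f);a=f["range_z"]
for v in range(235,250): print(v,P[v,238].round(4),f["pixels"][v,238])
E
python3 look.py
```

```text
235 [ 0.4483 -0.0748  0.1752] [33 40 41]
236 [ 0.4484 -0.0731  0.1718] [32 39 39]
237 [ 0.4488 -0.069   0.1665] [33 39 39]
238 [ 0.4483 -0.0722  0.1664] [35 40 41]
239 [ 0.448  -0.0735  0.165 ] [32 37 39]
240 [ 0.4481 -0.0719  0.1615] [39 44 45]
241 [ 0.4485 -0.068   0.1563] [50 57 59]
242 [ 0.4503 -0.0526  0.1429] [40 48 53]
243 [ 0.4497 -0.0569  0.1435] [32 40 45]
244 [ 0.4494 -0.0581  0.1419] [32 39 45]
245 [ 0.4488 -0.0623  0.1425] [31 39 45]
246 [ 0.4481 -0.0662  0.1429] [34 40 45]
247 [ 0.4475 -0.0705  0.1436] [31 40 45]
248 [ 0.4471 -0.0726  0.1427] [33 40 46]
249 [ 0.4466 -0.0753  0.1422] [31 40 44]
9.3 [ 0.45078311 -0.06047984  0.14521428] [-0.39133444  0.45836789  0.27493155] [ 0.01826741 -0.04082494  0.02538273]
plane slope x,y, z at centre [-0.0109  0.0018  0.145 ] 395
```

send_rows --steps '[{"translation": [0, 0, 0.15], "delta_rot": [0, 0, 0], "jaw": 0}, {"translation": [0, 0, 0.3], "delta_rot": [0, 0, 0], "jaw": 0}, {"translation": [0, 0, 0.45], "delta_rot": [0, 0, 0], "jaw": 0}, {"translation": [0, 0, 0.6], "delta_rot": [0, 0, 0], "jaw": 0}, {"translation": [0, 0, 0.7], "delta_rot": [0, 0, 0], "jaw": 0}, {"translation": [0, 0, 0.8], "delta_rot": [0, 0, 0], "jaw": 0}, {"translation": [0, 0, 0.8], "delta_rot": [0, 0, 0], "jaw": 0}, {"translation": [0, 0, 0.8], "delta_rot": [0, 0, 0], "jaw": 0}]'

```text
time: 10.15
tool_pos: [0.4508, -0.0605, 0.1372]
tool_rot: [0.0, 0.114, 0.993, -0.0]
contact_force: [-0.2, -0.3, 1.0]
gripper_width: -0.004
grasp_force: 0.0
```

```bash
python3 look.py;python3 - <<'E'
from plant import *
from h import *
f=grab_frame("side");P=cloud(f);a=f["range_z"]
for v in range(238,250): print(v,P[v,238].round(4))
E
```

```text
10.15 [ 0.45077667 -0.06050196  0.13721629] [-0.19758207 -0.31316671  1.01631314] [-0.03076295 -0.03822731 -0.00853371]
plane slope x,y, z at centre [-0.0147 -0.0146  0.1451] 374
238 [ 0.4483 -0.0721  0.1663]
239 [ 0.4481 -0.0726  0.1643]
240 [ 0.4489 -0.0654  0.1569]
241 [ 0.4483 -0.0692  0.1571]
242 [ 0.4477 -0.0731  0.1576]
243 [ 0.4476 -0.0731  0.1551]
244 [ 0.4475 -0.0733  0.1529]
245 [ 0.4482 -0.0665  0.1455]
246 [ 0.448  -0.0669  0.1434]
247 [ 0.4474 -0.0708  0.1438]
248 [ 0.4468 -0.0748  0.1443]
249 [ 0.4465 -0.0759  0.1427]
```

send_rows --steps '[{"translation": [0, 0, 0.05], "delta_rot": [0, 0, 0], "jaw": 0}, {"translation": [0, 0, 0.1], "delta_rot": [0, 0, 0], "jaw": 0}, {"translation": [0, 0, 0.15], "delta_rot": [0, 0, 0], "jaw": 0}, {"translation": [0, 0, 0.2], "delta_rot": [0, 0, 0], "jaw": 0}, {"translation": [0, 0, 0.25], "delta_rot": [0, 0, 0], "jaw": 0}, {"translation": [0, 0, 0.3], "delta_rot": [0, 0, 0], "jaw": 0}, {"translation": [0, 0, 0.3], "delta_rot": [0, 0, 0], "jaw": 0}, {"translation": [0, 0, 0.3], "delta_rot": [0, 0, 0], "jaw": 0}]'

```text
time: 11.05
tool_pos: [0.4507, -0.0605, 0.1343]
tool_rot: [-0.0, 0.114, 0.993, 0.0]
contact_force: [-0.8, 0.3, 1.1]
gripper_width: 0.001
grasp_force: 0.7
```

send_rows --steps '[{"translation": [0, 0, 0.05], "delta_rot": [0, 0, 0], "jaw": 0}, {"translation": [0, 0, 0.1], "delta_rot": [0, 0, 0], "jaw": 0}, {"translation": [0, 0, 0.15], "delta_rot": [0, 0, 0], "jaw": 0}, {"translation": [0, 0, 0.15], "delta_rot": [0, 0, 0], "jaw": 0}, {"translation": [0, 0, 0.15], "delta_rot": [0, 0, 0], "jaw": 0}, {"translation": [0, 0, 0.15], "delta_rot": [0, 0, 0], "jaw": 0}, {"translation": [0, 0, 0.15], "delta_rot": [0, 0, 0], "jaw": 0}, {"translation": [0, 0, 0.15], "delta_rot": [0, 0, 0], "jaw": 0}]'

```text
time: 11.85
tool_pos: [0.4507, -0.0605, 0.1328]
tool_rot: [-0.0, 0.114, 0.993, -0.0]
contact_force: [-3.4, 0.8, 3.8]
gripper_width: 0.0
grasp_force: 1.8
```

```bash
python3 look.py
```

```text
11.85 [ 0.4507409  -0.06050006  0.13275401] [-3.37100965  0.7545779   3.83529999] [0.09466634 0.5440445  0.01752659]
plane slope x,y, z at centre [ 0.0354 -0.034   0.1452] 365
```

send_rows --steps '[{"translation": [0, 0, 0.05], "delta_rot": [0, 0, 0], "jaw": 0}, {"translation": [0, 0, 0.1], "delta_rot": [0, 0, 0], "jaw": 0}, {"translation": [0, 0, 0.1], "delta_rot": [0, 0, 0], "jaw": 0}, {"translation": [0, 0, 0.1], "delta_rot": [0, 0, 0], "jaw": 0}, {"translation": [0, 0, 0.1], "delta_rot": [0, 0, 0], "jaw": 0}, {"translation": [0, 0, 0.1], "delta_rot": [0, 0, 0], "jaw": 0}, {"translation": [0, 0, 0.1], "delta_rot": [0, 0, 0], "jaw": 0}, {"translation": [0, 0, 0.1], "delta_rot": [0, 0, 0], "jaw": 0}]'

```text
time: 12.7
tool_pos: [0.4509, -0.0605, 0.1323]
tool_rot: [0.0, 0.114, 0.993, -0.0]
contact_force: [-4.2, 0.7, 6.7]
gripper_width: -0.002
grasp_force: 3.2
```

```bash
python3 look.py; python3 - <<'E'
from plant import *
from h import *
f=grab_frame("side")
cv2.imwrite("pics/s3.png",cv2.resize(f["pixels"][200:320,200:340],None,fx=5,fy=5))
P=cloud(f);d=np.linalg.norm(P[...,:2]-[.49,-.075],axis=2)
m=(P[...,2]>.138)&(P[...,2]<.152)&(d<.055)
q=P[m];A=np.c_[q[:,:2]-[.483,-.069],np.ones(len(q))];c=np.linalg.lstsq(A,q[:,2],rcond=None)[0];print("side",c,len(q))
E
```

```text
12.7 [ 0.45093626 -0.06054993  0.13227673] [-4.20685159  0.67781746  6.70963832] [0.14711654 0.72057298 0.00635163]
plane slope x,y, z at centre [ 0.0612 -0.0153  0.1438] 375
side [ 0.04338331 -0.00406307  0.14203825] 1261
```

View pics/s3.png

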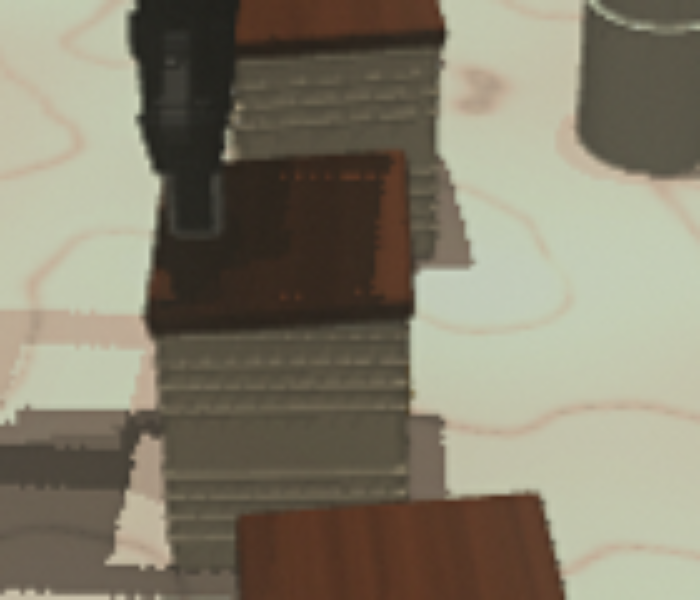

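The lid is visibly tipped: its front edge now runs from crop (150,330) to (412,312), and both depth planes slope about 0.05 rad while the canister stays upright. This is the lid that rocks. Now I'll lift, go to its middle and press.

send_rows --steps '[{"translation": [0, 0, -0.7], "delta_rot": [0, 0, 0], "jaw": 0}, {"translation": [0, 0, -1.5], "delta_rot": [0, 0, 0], "jaw": 0}, {"translation": [0, 0, -1.5], "delta_rot": [0, 0, 0], "jaw": 0}, {"translation": [-1.1, 0, -1.5], "delta_rot": [0, 0, 0], "jaw": 0}, {"translation": [-2.2, -0.1, -1.5], "delta_rot": [0, 0, 0], "jaw": 0}, {"translation": [-3.3, -0.1, -1.5], "delta_rot": [0, 0, 0], "jaw": 0}, {"translation": [-3.3, -0.1, -1.2], "delta_rot": [0, 0, 0], "jaw": 0}, {"translation": [-3.3, -0.1, -1.2], "delta_rot": [0, 0, 0], "jaw": 0}]'

```text
time: 13.6
tool_pos: [0.4824, -0.0689, 0.1429]
tool_rot: [-0.001, 0.114, 0.993, 0.0]
contact_force: [-0.3, 0.7, 0.4]
gripper_width: -0.001
grasp_force: 0.0
```

```bash
python3 - <<'E'
from plant import *
from h import *
s=state();print(s["tool_pos"],rel(s,.483,-.069,.136),s["contact_force"])
f=grab_frame("top");P=cloud(f)
m=((P[...,2]>.135)&(P[...,2]<.155)&(f["range_z"]>0)).astype(np.uint8)
n,l,st,_=cv2.connectedComponentsWithStats(m)
for i in range(1,n):
    if st[i,4]>80: print(st[i],np.median(P[l==i],0).round(4))
f=grab_frame("side");P=cloud(f)
m=((abs(P[...,2]-.1435)<.004)&(abs(P[...,0]-.483)<.07)&(abs(P[...,1]+.069)<.07)).astype(np.uint8)
m=cv2.morphologyEx(m,cv2.MORPH_CLOSE,np.ones((5,5)))
h=cv2.convexHull(np.argwhere(m)[:,::-1].astype(np.int32)); hm=np.zeros_like(m);cv2.fillPoly(hm,[h],1)
q=P[(hm>0)&(P[...,2]<.15)&(P[...,2]>.139)]
r=cv2.minAreaRect((q[:,:2]*1000).astype(np.float32));print("side rect",r)
t=P[(P[...,2]>.15)&(P[...,2]<.17)&(abs(P[...,0]-.483)<.04)&(abs(P[...,1]+.069)<.04)];print("tip",t.min(0),t.max(0),np.median(t,0))
E
```

```text
[ 0.48241092 -0.06886933  0.14285973] (array([-0.06,  0.  ,  0.69]), array([0.22678636, 0.97394452])) [-0.32802648  0.73197064  0.39024989]
[ 190  198   40   41 1393] [0.5744 0.3124 0.1408]
[ 255  209   41   41 1379] [0.546  0.1311 0.1411]
[331 231  14  14 117] [ 0.5255 -0.0367  0.1443]
[ 404  234   43   42 1418] [ 0.4802 -0.2789  0.1416]
[121 250  25  26  87] [0.4524 0.5    0.143 ]
[326 253  10  16 122] [ 0.4597 -0.0224  0.145 ]
side rect ((483.54913330078125, -71.83271789550781), (106.1098403930664, 104.11386108398438), 77.32392120361328)
tip [ 0.46979661 -0.08354389  0.15054736] [ 0.49285455 -0.07011461  0.16989336] [ 0.48052187 -0.07667053  0.16222998]
```

send_rows --steps '[{"translation": [0, 0, 0.2], "delta_rot": [0, 0, 0], "jaw": 0}, {"translation": [0, 0, 0.4], "delta_rot": [0, 0, 0], "jaw": 0}, {"translation": [0, 0, 0.6], "delta_rot": [0, 0, 0], "jaw": 0}, {"translation": [0, 0, 0.75], "delta_rot": [0, 0, 0], "jaw": 0}, {"translation": [0, 0, 0.85], "delta_rot": [0, 0, 0], "jaw": 0}, {"translation": [0, 0, 0.95], "delta_rot": [0, 0, 0], "jaw": 0}, {"translation": [0, 0, 0.95], "delta_rot": [0, 0, 0], "jaw": 0}, {"translation": [0, 0, 0.95], "delta_rot": [0, 0, 0], "jaw": 0}]'

```text
time: 14.5
tool_pos: [0.4827, -0.0689, 0.1346]
tool_rot: [-0.0, 0.114, 0.993, 0.0]
contact_force: [-2.2, 0.5, 3.8]
gripper_width: -0.003
grasp_force: 1.9
```

send_rows --steps '[{"translation": [0, 0, 0.05], "delta_rot": [0, 0, 0], "jaw": 0}, {"translation": [0, 0, 0.1], "delta_rot": [0, 0, 0], "jaw": 0}, {"translation": [0, 0, 0.15], "delta_rot": [0, 0, 0], "jaw": 0}, {"translation": [0, 0, 0.15], "delta_rot": [0, 0, 0], "jaw": 0}, {"translation": [0, 0, 0.15], "delta_rot": [0, 0, 0], "jaw": 0}, {"translation": [0, 0, 0.15], "delta_rot": [0, 0, 0], "jaw": 0}, {"translation": [0, 0, 0.15], "delta_rot": [0, 0, 0], "jaw": 0}, {"translation": [0, 0, 0.15], "delta_rot": [0, 0, 0], "jaw": 0}]'

```text
time: 15.3
tool_pos: [0.4827, -0.0689, 0.1331]
tool_rot: [-0.0, 0.114, 0.993, 0.0]
contact_force: [-3.5, 2.0, 5.6]
gripper_width: 0.001
grasp_force: 2.9
```

send_rows --steps '[{"translation": [0, 0, 0.05], "delta_rot": [0, 0, 0], "jaw": 0}, {"translation": [0, 0, 0.1], "delta_rot": [0, 0, 0], "jaw": 0}, {"translation": [0, 0, 0.15], "delta_rot": [0, 0, 0], "jaw": 0}, {"translation": [0, 0, 0.2], "delta_rot": [0, 0, 0], "jaw": 0}, {"translation": [0, 0, 0.2], "delta_rot": [0, 0, 0], "jaw": 0}, {"translation": [0, 0, 0.2], "delta_rot": [0, 0, 0], "jaw": 0}, {"translation": [0, 0, 0.2], "delta_rot": [0, 0, 0], "jaw": 0}, {"translation": [0, 0, 0.2], "delta_rot": [0, 0, 0], "jaw": 0}]'

```text
time: 16.1
tool_pos: [0.4827, -0.0689, 0.1316]
tool_rot: [-0.0, 0.114, 0.993, -0.0]
contact_force: [-4.9, 1.2, 8.7]
gripper_width: -0.002
grasp_force: 4.1
```

send_rows --steps '[{"translation": [0, 0, 0.05], "delta_rot": [0, 0, 0], "jaw": 0}, {"translation": [0, 0, 0.1], "delta_rot": [0, 0, 0], "jaw": 0}, {"translation": [0, 0, 0.1], "delta_rot": [0, 0, 0], "jaw": 0}, {"translation": [0, 0, 0.1], "delta_rot": [0, 0, 0], "jaw": 0}, {"translation": [0, 0, 0.1], "delta_rot": [0, 0, 0], "jaw": 0}, {"translation": [0, 0, 0.1], "delta_rot": [0, 0, 0], "jaw": 0}, {"translation": [0, 0, 0.1], "delta_rot": [0, 0, 0], "jaw": 0}, {"translation": [0, 0, 0.1], "delta_rot": [0, 0, 0], "jaw": 0}]'

```text
time: 16.9
tool_pos: [0.4827, -0.069, 0.1312]
tool_rot: [-0.0, 0.114, 0.993, -0.0]
contact_force: [-6.6, 1.0, 11.2]
gripper_width: 0.003
grasp_force: 5.5
```

send_rows --steps '[{"translation": [0, 0, 0.05], "delta_rot": [0, 0, 0], "jaw": 0}, {"translation": [0, 0, 0.1], "delta_rot": [0, 0, 0], "jaw": 0}, {"translation": [0.02, 0, 0.12], "delta_rot": [0, 0, 0], "jaw": 0}, {"translation": [0.04, 0, 0.12], "delta_rot": [0, 0, 0], "jaw": 0}, {"translation": [0.05, 0, 0.12], "delta_rot": [0, 0, 0], "jaw": 0}, {"translation": [0.05, 0, 0.12], "delta_rot": [0, 0, 0], "jaw": 0}, {"translation": [0.05, 0, 0.12], "delta_rot": [0, 0, 0], "jaw": 0}, {"translation": [0.05, 0, 0.12], "delta_rot": [0, 0, 0], "jaw": 0}]'

```text
time: 17.7
tool_pos: [0.4828, -0.069, 0.1311]
tool_rot: [0.0, 0.114, 0.993, -0.0]
contact_force: [-6.8, 1.8, 14.2]
gripper_width: 0.003
grasp_force: 7.4
```

```bash
python3 look.py; python3 - <<'E'
from plant import *
from h import *
f=grab_frame("side")
cv2.imwrite("pics/s4.png",cv2.resize(f["pixels"][200:320,200:340],None,fx=5,fy=5))
E
```

```text
17.7 [ 0.48279441 -0.06898041  0.13109506] [-6.75837929  1.83256148 14.21934368] [ 0.42466928  1.29437561 -0.03662536]
plane slope x,y, z at centre [-0.0106  0.0048  0.1404] 176
```

View pics/s4.png

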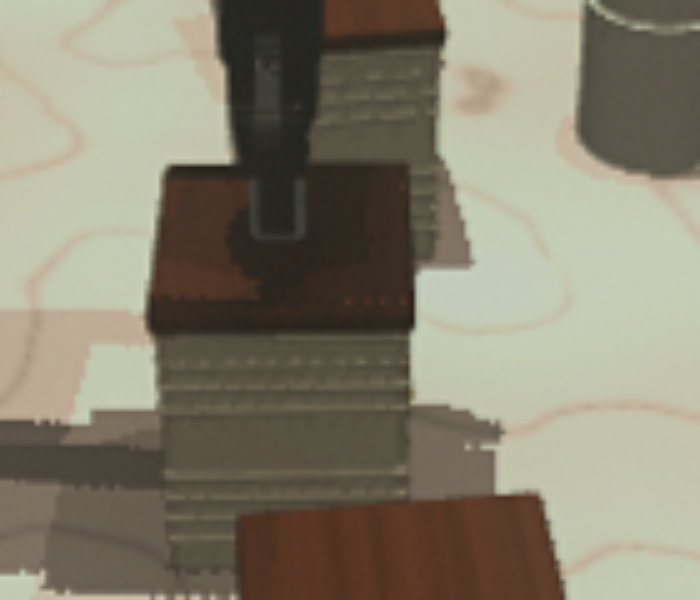

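The lid now sits level on the rim: its front edge runs (150,330) to (412,330) and its top is down from 145 to 140.4 mm. I'll add a little margin to the press and hand in.

send_rows --steps '[{"translation": [0, 0, 0.05], "delta_rot": [0, 0, 0], "jaw": 0}, {"translation": [0, 0, 0.07], "delta_rot": [0, 0, 0], "jaw": 0}, {"translation": [0, 0, 0.07], "delta_rot": [0, 0, 0], "jaw": 0}, {"translation": [0, 0, 0.07], "delta_rot": [0, 0, 0], "jaw": 0}, {"translation": [0, 0, 0.07], "delta_rot": [0, 0, 0], "jaw": 0}, {"translation": [0, 0, 0.07], "delta_rot": [0, 0, 0], "jaw": 0}, {"translation": [0, 0, 0.07], "delta_rot": [0, 0, 0], "jaw": 0}, {"translation": [0, 0, 0.07], "delta_rot": [0, 0, 0], "jaw": 0}]'

```text
time: 18.6
tool_pos: [0.4829, -0.069, 0.131]
tool_rot: [0.001, 0.114, 0.993, -0.0]
contact_force: [-9.0, 2.2, 16.9]
gripper_width: -0.001
grasp_force: 8.8
```

```bash
python3 look.py; python3 -c "
from plant import *
print(job_done())"
```

```text
18.6 [ 0.48292125 -0.06898447  0.13103111] [-9.02570664  2.18378915 16.89439498] [ 0.48590002  1.5233316  -0.00158484]
plane slope x,y, z at centre [ 0.0039 -0.0288  0.141 ] 158
the job is handed in; nothing more can be done
None
```

The lid that rocked was the one at about (0.483, -0.069); I pressed it home, level on the rim, and handed the job in at 18.6 s with the fingers still holding it down at about 17 N, though the hand-in returned no verdict; I did not press-test the other three lids, which measured at home height.

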